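# Sort the specimens and the pen back into their holders

### The job

Put away the mixed handful scattered in a row along the near edge of the bench (not the stock at the far left): stand its two slim vials in the smaller grey rack and its two wide jars in the larger grey rack, one upright in each well and down on its floor (go by size, not by the colour of the caps), and lay the marker pen flat on the floor of the open tin. Keep the vials and jars upright all the way, and do not shift the clear dish or the small clear cup.

Things in the scene. Friction and masses are not known exactly. Their poses are not given: they have to be found in the camera images.
- vial_a: Slim sample vial, clear with a white screw cap (with red handwriting on its side); 30 mm across the cap, 28 mm the body, 84 mm tall, the cap is the top 17 mm; about 35 g. Origin: centre of the underside; z: up its axis. Stands loose and upright on the worktop at the start.
- vial_b: Slim sample vial, clear with a white screw cap (pinkish contents); 30 mm across the cap, 28 mm the body, 84 mm tall, the cap is the top 17 mm; about 35 g. Origin: centre of the underside; z: up its axis. Stands loose and upright on the worktop at the start.
- jar_white: Wide squat specimen jar with a white screw cap; 50 mm across the cap, 47 mm the body, 77 mm tall, the cap is the top 16 mm; about 70 g. Origin: centre of the underside; z: up its axis. Stands loose and upright on the worktop at the start.
- jar_red: Wide squat specimen jar with a red screw cap; 48 mm across the cap, 44 mm the body, 70 mm tall, the cap is the top 16 mm; about 70 g. Origin: centre of the underside; z: up its axis. Stands loose and upright on the worktop at the start.
- marker: Marker pen, white barrel with a black cap, lying flat; 135 mm long along its own y axis, 13 mm wide along x (10 mm where the fingers grip), 14 mm high; about 14 g. Origin: middle of its underside.
- vial_rack: The smaller grey moulded block, 76 x 156 x 36 mm (160 mm long with the small ledges at its ends), fixed, empty: the rack for vials. Two round wells, 48 mm across, their centres on the block's own y axis at y = +40 and y = -40 mm (x = 0). The block's top is 36 mm above the worktop; the wells are 26 mm deep, their flat floors 10 mm above the worktop. Origin: centre of the underside; z up.
- jar_rack: The larger grey moulded block, 100 x 192 x 36 mm (196 mm long with the small ledges at its ends), fixed, empty: the rack for jars. Two round wells, 70 mm across, their centres on the block's own y axis at y = +48 and y = -48 mm (x = 0). The block's top is 36 mm above the worktop; the wells are 26 mm deep, their flat floors 10 mm above the worktop. Origin: centre of the underside; z up.
- pen_tin: Open shallow rectangular metal tin, red outside and tan inside, 114 mm along its own x, 202 mm along its own y, 46 mm high, fixed, empty. Inside, about 196 x 108 mm, with 2 mm walls; its floor lies 2 mm above the worktop. Origin: centre of the underside; z up.
- dish: Bystander: low clear dish, 56 mm across, 14 mm high, loose on the worktop. Origin: centre of the underside.
- cup: Bystander: small clear empty cup, 42 mm across, 47 mm tall, loose on the worktop. Origin: centre of the underside.
Mind the look-alikes: they are no part of the job. Of the things shaped like the jar_white, the white one is meant.

How it is judged:
By the outcome, as a careful person would: the job done as asked, in the order asked, and still so for the second after the job is handed in, with the robot touching nothing.
It also fails if it takes over 118 s, if anything falls off the work surface, if the arm or the gripper's body presses on something with over 40 N, if the wrist force passes 120 N, or if a joint passes its speed limit or range.

### The arm

A 6-joint arm with a two-finger parallel gripper is mounted at the origin on a cart in front of the work surface, level with it; the furniture and walls round the work are solid. World frame = base frame: x ahead of the robot, y to its left, z up, the work surface at z = 0. Lengths are in m, angles in degrees, forces in N, time in s.
With the tool pointing down it reaches from about 0.4 to 0.825 m from the base axis. Payload 7 kg.
Tool frame: the origin (TCP) lies midway between the tips of the shut fingers; the grasp point (between the pads) lies 19 mm behind it; z points along the fingers, y is the line along which they close (so a half turn about z gives the same grasp; the last joint's range is limited). The gripper opens to 88 mm and grips with 3 to 60 N. Pads are 19 mm wide; open, the fingers measure 130 mm over their backs; the gripper's body (78 mm by 193 mm) begins 47 mm behind the grasp point.
Start: joints at [-52.592, 20.546, 0.682, 0, -70.136, -16.507], TCP at [0.241, -0.631, 0.227] pointing down, gripper open.
Joint ranges: [-176.03, 176.03], [-82.01, 121.73], [-58.28, 71.71], [-173.87, 95.51], [-174.79, -0.11], [-173.66, 173.66]. Speed limits (degrees/s): [136.94, 136.94, 172.46, 180, 180, 180].

### API

Orientations are given as [roll, pitch, yaw] about the fixed x, y, z axes, in that order (R = Rz(yaw) Ry(pitch) Rx(roll)).
In Python, from plant import ctrl, viewer, close_job gives the robot as it stands. The module is installed in compiled form; this text tells all that it offers.
- The arm moves only by the tool step_arm, never from a script. Its argument "moves" is a list that holds one entry, the list of rows, each a list of 5 numbers: the shift along the world's x, y, z in cm, then the turn about the world's z in rad, then the finger opening in cm, from 0 to 8.76. In form: [[[tx, ty, tz, twist, grip], ...]]. A call has 1 to 10 rows; each row shifts and turns the commanded pose from where the row before left it; what a row does not reach is not made up. A row lasts 1/10 s, in which the tool goes at most 50 mm and 8.59 degrees, less where a joint would pass 70% of its speed; a pose out of reach is approached as far as the arm can. A call with a gripper value outside its range is refused whole. The fingers move at their own pace and stop on an object; the grip force is fixed at half the most. Time passes only in rows, so rows that do not move let the fingers close. It gives the time, the measured TCP pose, the force, the opening and the grip force at its end, in the units of the state.
- ctrl.get_obs(): the state, without advancing time (a new reading comes with each control period).
- viewer.snapshot(name): name is "side" or "top"; returns (picture, depth): 480x640x3 uint8, blue, green, red; 480x640 float32, m along the optical axis (not along the pixel's ray), 0 where there is no reading.
- viewer.camera_info(name): a dict with "camera_matrix" (3x3 intrinsics, pixels), "eye" and "orientation" of the camera in the world. Camera axes: x right, y down, z forward; pixel columns grow to the right and rows downward; lengths in m; the calibration is good to about 2 mm. A picture is of the moment at which its call begins. camera_info takes no time and is no camera call.
- close_job(): hands the job in; it is judged then, once.
The state is a dict: "clock": time; "joint_pos": joint angles; "qvel": joint speeds; "tau": joint torques, N m; "tool_pos": TCP position; "orientation": TCP orientation; "force": force on the tool from outside, world axes, zero at the start; "moment": the same for the moment, N m; "opening": finger opening in m; "gripper_force": force on a finger pad.
Only numpy, scipy, OpenCV 4.12 (cv2) and the standard library are available. Lean on these libraries where they do the work, as an engineer would, in place of code of your own. Each camera call takes 0.05 s, during which the arm holds its last target. There are 200 camera calls.

## Working session

There is one attempt and no reset: what is moved stays moved. The work goes in short steps, Python scripts to look and compute and a tool call to move; the robot and the scene stay as the last step left them, time stands still between calls to the robot, and variables do not carry over. Pictures are saved under pics/ and viewed, at most 14 in all, crops included, and the job is handed in when it is done.

Besides the shell and the picture viewer there is one more tool, called after "Call:" by a JSON object that holds its "fn" and its "kwargs". step_arm: Moves the arm, as the interface text tells. Its arguments: {"type":"object","properties":{"moves":{"type":"array","items":{"type":"array","items":{"type":"array","items":{"type":"number"}}}}},"required":["moves"]}

```bash
mkdir -p pics; cat > h.py <<'E'
import numpy as np,cv2
from plant import ctrl,viewer,close_job
from scipy.spatial.transform import Rotation as Ro
def cam(n):
    c=viewer.camera_info(n);K=np.array(c["camera_matrix"]);o=np.array(c["orientation"],float)
    R=o if o.shape==(3,3) else Ro.from_euler('xyz',o,degrees=True).as_matrix()
    return K,R,np.array(c["eye"],float)
def ray(n,u,v,z):
    K,R,e=cam(n);d=R@np.linalg.solve(K,[u,v,1.]);return e+d*(z-e[2])/d[2]
def proj(n,p):
    K,R,e=cam(n);q=K@(R.T@(np.array(p)-e));return q[:2]/q[2]
def cloud(n,dep):
    K,R,e=cam(n);v,u=np.mgrid[:480,:640];p=np.stack([u,v,np.ones_like(u)],-1)@np.linalg.inv(K).T*dep[...,None]
    return p@R.T+e
E
python3 - <<'E'
from h import *
for n in("top","side"):
    im,d=viewer.snapshot(n);cv2.imwrite(f"pics/{n}0.png",im);np.save(f"{n}0.npy",d);print(n,viewer.camera_info(n))
print(ctrl.get_obs())
E
```

```text
top {'camera_matrix': array([[445.3275544 ,   0.        , 321.73894531],
       [  0.        , 445.3275544 , 236.71642743],
       [  0.        ,   0.        ,   1.        ]]), 'eye': array([0.36768167, 0.01516769, 1.15671769]), 'orientation': array([-171.65797309,   -1.81923671,  -88.76002127])}
side {'camera_matrix': array([[445.88959008,   0.        , 319.93116009],
       [  0.        , 445.88959008, 240.42354941],
       [  0.        ,   0.        ,   1.        ]]), 'eye': array([0.60041067, 1.13186234, 0.48259722]), 'orientation': array([-111.50832605,   -0.71617564,  176.77347312])}
{'clock': 0.1, 'joint_pos': array([-5.25904432e+01,  2.05863546e+01,  6.41037182e-01, -1.76185291e-02,
       -7.01346390e+01, -1.65049949e+01]), 'qvel': array([-0.11807069, -0.16549913,  0.17272116,  0.07794713,  0.04463486,
       -0.09303899]), 'tau': array([-4.57777533e-04, -5.84163988e+01,  2.93755835e+01,  7.01553404e+00,
        1.02337101e-02, -6.09327731e-05]), 'tool_pos': array([ 0.24066106, -0.63019866,  0.22574306]), 'orientation': array([ 1.79918632e+02, -6.83646742e-03, -1.59101432e+02]), 'force': array([0.20791721, 0.17299134, 0.27084109]), 'moment': array([-0.01271977, -0.0252609 ,  0.01234229]), 'gripper_force': 0.0, 'opening': 0.08766610374967583}
```

View pics/top0.png

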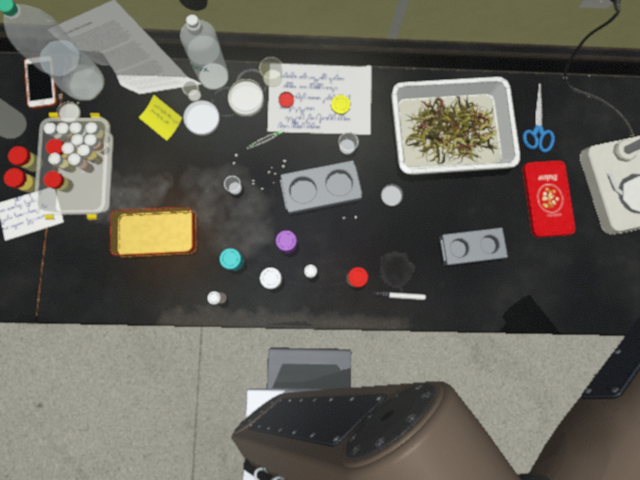

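View pics/side0.png

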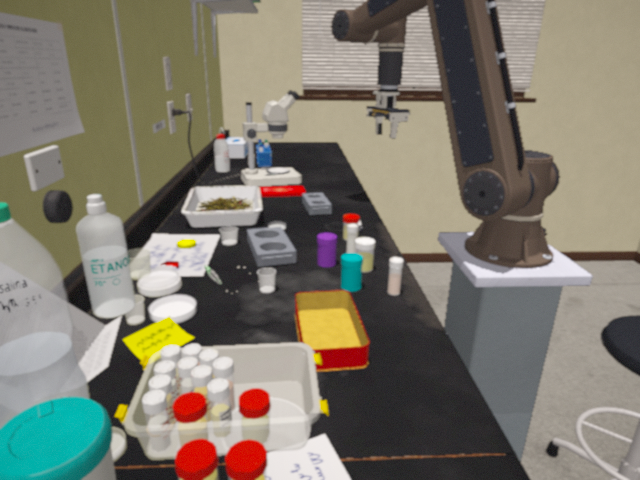

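```bash
python3 - <<'E'
from h import *
im=cv2.imread("pics/top0.png");cv2.imwrite("pics/crop1.png",cv2.resize(im[120:330,190:520],(800,509),interpolation=cv2.INTER_CUBIC))
P=cloud("top",np.load("top0.npy"))
hsv=cv2.cvtColor(im,cv2.COLOR_BGR2HSV)
W=((hsv[...,1]<60)&(hsv[...,2]>150)).astype(np.uint8)
Rd=(((hsv[...,0]<8)|(hsv[...,0]>172))&(hsv[...,1]>150)&(hsv[...,2]>100)).astype(np.uint8)
C=cv2.inRange(hsv,(8,40,40),(35,255,255))
for nm,m,(u,v),r,z in [("vialL",W,(214,298),9,.084),("vialR",W,(311,271),9,.084),("jarw",W,(270,278),16,.077),("jarr",Rd,(358,277),16,.07),("teal",None,(231,259),0,.077),("purple",None,(286,241),0,.077)]:
    if m is not None:
        k=np.zeros_like(m);cv2.circle(k,(u,v),r,1,-1);ys,xs=np.nonzero(k&m);hz=P[ys,xs,2];s=hz>z-.02
        u,v=xs.mean(),ys.mean();print(nm,round(u,1),round(v,1),len(xs),"zmed",np.median(hz).round(3),P[ys[s],xs[s]].mean(0).round(4),end=' ')
    print(nm,ray("top",u,v,z).round(4))
# racks: top surface by depth
for nm,(x0,y0,x1,y1) in {"vr":(430,220,515,270),"jr":(270,155,370,215)}.items():
    s=P[y0:y1,x0:x1];m=(abs(s[...,2]-.036)<.008);q=s[m][:,:2].astype(np.float32)
    g=((hsv[y0:y1,x0:x1,2]>85)&(hsv[y0:y1,x0:x1,1]<60)).astype(np.uint8)
    c=max(cv2.findContours(g,0,2)[0],key=cv2.contourArea)[:,0]+[x0,y0]
    w=np.array([ray("top",a,b,.036)[:2] for a,b in c],np.float32)
    print(nm,"depth",cv2.minAreaRect(q),"color",cv2.minAreaRect(w))
s=P[195:265,100:205];m=(s[...,2]>.035)&(s[...,2]<.06);print("tin",cv2.minAreaRect(s[m][:,:2].astype(np.float32)))
m=W[285:305,378:432];ys,xs=np.nonzero(m);w=np.array([ray("top",a+378,b+285,.012)[:2] for a,b in zip(xs,ys)],np.float32);print("marker white",cv2.minAreaRect(w), xs.min()+378,xs.max()+378)
print("marker ends",ray("top",376,295,.01),ray("top",426,297,.01))
for nm,p in {"dish?":(397,268),"lid":(391,195),"cup1":(347,143),"cup2":(233,185)}.items():print(nm,ray("top",*p,.01).round(3),P[p[1],p[0]].round(3))
E
```

```text
vialL 213.5 297.3 137 zmed 0.083 [0.3736 0.2357 0.0917] vialL [0.3738 0.2379 0.084 ]
vialR 310.1 270.5 127 zmed 0.084 [0.4421 0.0116 0.093 ] vialR [0.4428 0.0107 0.084 ]
jarw 270.0 277.6 361 zmed 0.077 [0.4237 0.1061 0.0836] jarw [0.4239 0.1068 0.077 ]
jarr 357.6 276.5 331 zmed 0.071 [ 0.4312 -0.1032  0.0815] jarr [ 0.4318 -0.1056  0.07  ]
teal [0.4666 0.2026 0.077 ]
purple [0.5139 0.0714 0.077 ]
vr depth ((0.5204695463180542, -0.40780073404312134), (0.07636435329914093, 0.1649102419614792), 8.29305648803711) color ((0.5196509957313538, -0.40591174364089966), (0.07946906983852386, 0.16744878888130188), 8.280962944030762)
jr depth ((0.6669451594352722, -0.010494187474250793), (0.10250713676214218, 0.20141389966011047), 13.091526985168457) color ((0.6658961176872253, -0.010410413146018982), (0.10514162480831146, 0.2037399709224701), 13.156639099121094)
tin ((0.5521652102470398, 0.4214355945587158), (0.14570556581020355, 0.21999388933181763), 4.272461891174316)
marker white ((0.3895784616470337, -0.2396438717842102), (0.0930463969707489, 0.012382734566926956), 87.4949722290039) 389 425
marker ends [ 0.38928277 -0.16005965  0.01      ] [ 0.38703915 -0.28921456  0.01      ]
dish? [ 0.46  -0.214  0.01 ] [ 0.46  -0.216  0.003]
lid [ 0.653 -0.199  0.01 ] [ 0.653 -0.199  0.01 ]
cup1 [ 0.793 -0.08   0.01 ] [ 0.795 -0.081  0.005]
cup2 [0.668 0.219 0.01 ] [0.67  0.22  0.002]
```

View pics/crop1.png

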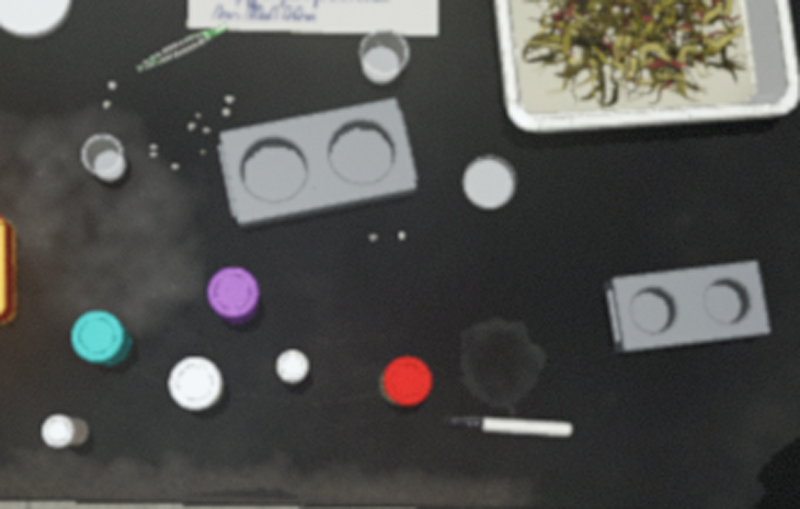

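Top view: the jar look-alikes are teal (231,259), purple (286,241), white (270,278) and red (358,277). I choose white and red. The row's only slim vials are at (214,298) and (311,271), and the others are in the far-left stock box. The marker is at (400,296), the vial rack at (474,246) and the jar rack at (320,187). The crop confirms these choices.

Call:
{"fn": "step_arm", "kwargs": {"moves": [[[1.26,4.0,0,0.085,6],[1.26,4.0,0,0.085,6],[1.26,4.0,0,0.085,6],[1.26,4.0,0,0.085,6],[1.26,4.0,0,0.085,6],[1.26,4.0,0,0.085,6],[1.26,4.0,0,0.085,6],[1.26,4.0,0,0.085,6]]]}}

```text
clock: 0.9
tool_pos: [0.3416, -0.3089, 0.2264]
orientation: [180.0, 0.0, -120.0]
force: [1.5, 0.6, 1.1]
opening: 0.0599
gripper_force: 0.0
```

```bash
python3 - <<'E'
from h import *
im=cv2.imread("pics/top0.png");hsv=cv2.cvtColor(im,cv2.COLOR_BGR2HSV)
for p in [(459.4,248.3),(489.9,244.6),(302.7,190),(339,183)]:print("well",ray("top",*p,.036).round(4))
# rack centre from edges: predict corners
m=cv2.inRange(hsv,(15,80,120),(32,255,255))[195:265,100:205];c=max(cv2.findContours(m,0,2)[0],key=cv2.contourArea)[:,0]+[100,195]
for z in(.002,.046):print("tin in",cv2.minAreaRect(np.array([ray("top",a,b,z)[:2] for a,b in c],np.float32)))
m=(((hsv[...,0]<32)|(hsv[...,0]>172))&(hsv[...,1]>100)&(hsv[...,2]>60)).astype(np.uint8)[195:265,100:205]
c=max(cv2.findContours(m,0,2)[0],key=cv2.contourArea)[:,0]+[100,195]
print("tin out",cv2.minAreaRect(np.array([ray("top",a,b,.046)[:2] for a,b in c],np.float32)))
o=ctrl.get_obs();print(o["joint_pos"].round(1),o["tool_pos"].round(3),o["orientation"].round(1))
E
```

```text
well [ 0.5121 -0.37    0.036 ]
well [ 0.5237 -0.4494  0.036 ]
well [0.6534 0.0349 0.036 ]
well [ 0.6748 -0.0586  0.036 ]
tin in ((0.5391547083854675, 0.4168606996536255), (0.11084109544754028, 0.19076664745807648), 5.0037431716918945)
tin in ((0.5326208472251892, 0.4015544056892395), (0.10661755502223969, 0.1834975630044937), 5.00372838973999)
tin out ((0.5318362712860107, 0.4043106436729431), (0.12943610548973083, 0.21700668334960938), 5.148162364959717)
[-17.5  -0.1 -25.1  -0.  -65.  -12.4] [ 0.342 -0.309  0.226] [ 180.    0. -120.]
```

Call:
{"fn": "step_arm", "kwargs": {"moves": [[[1.26,4.0,0,0.0835,6],[1.26,4.0,0,0.0835,6],[1.26,4.0,0,0.0835,6],[1.26,4.0,0,0.0835,6],[1.26,4.0,0,0.0835,6],[1.26,4.0,0,0.0835,6],[1.26,4.0,0,0.0835,6],[1.3,4.0,0,0.0835,6],[0,0,-4,0,6],[0,0,-4,0,6]]]}}

```text
clock: 1.9
tool_pos: [0.4436, 0.0112, 0.1462]
orientation: [-179.8, 0.1, -81.7]
force: [0.2, -0.7, -0.7]
opening: 0.0603
gripper_force: 0.0
```

```bash
python3 - <<'E'
from h import *
o=ctrl.get_obs();print(o["joint_pos"].round(1),o["tool_pos"].round(4),o["orientation"].round(1))
im,_=viewer.snapshot("side");cv2.imwrite("pics/s1.png",cv2.resize(im[130:330,250:450],(600,600)))
E
```

```text
[ 27.    2.5 -34.   -0.  -53.4 -18.7] [0.4436 0.0112 0.1462] [-1.798e+02  1.000e-01 -8.170e+01]
```

View pics/s1.png

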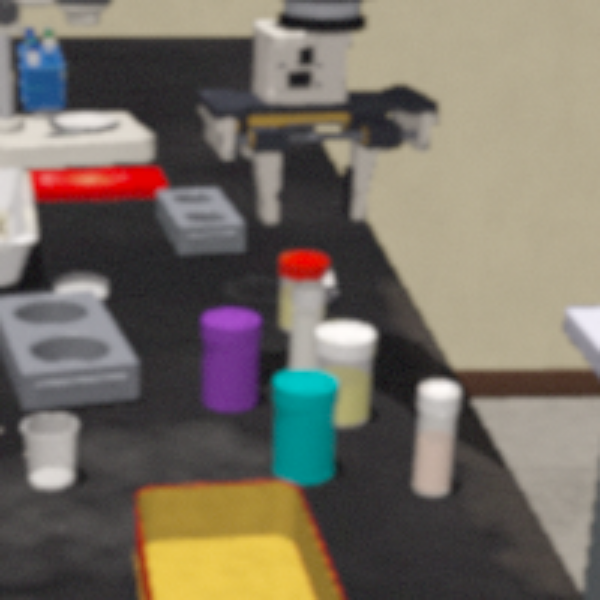

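The gripper at (310,190) in the side crop is centred over the clear vial at (308,300). The pink-filled vial is at (435,440), clear of everything. Descend and grip.

Call:
{"fn": "step_arm", "kwargs": {"moves": [[[0,0,-4,0,6],[0,0,-3.3,0,6],[0,0,-2,0,6],[0,0,0,0,6],[0,0,0,0,1],[0,0,0,0,1],[0,0,0,0,1],[0,0,0,0,1],[0,0,0,0,1],[0,0,0,0,1]]]}}

```text
clock: 2.95
tool_pos: [0.4434, 0.0096, 0.0542]
orientation: [-179.9, 0.0, -81.8]
force: [0.2, 0.1, 5.4]
opening: 0.0277
gripper_force: 30.0
```

Call:
{"fn": "step_arm", "kwargs": {"moves": [[[0,0,1,0,1],[0,0,3,0,1],[0,0,4,0,1],[0,0,4,0,1],[0,0,2,0,1],[0,0,0,0,1]]]}}

```text
clock: 3.55
tool_pos: [0.4443, 0.0099, 0.1974]
orientation: [-179.6, 0.1, -81.8]
force: [-0.3, 0.4, -0.2]
opening: 0.0275
gripper_force: 30.0
```

Call:
{"fn": "step_arm", "kwargs": {"moves": [[[0.67,-3.8,0,0,1],[0.67,-3.8,0,0,1],[0.67,-3.8,0,0,1],[0.67,-3.8,0,0,1],[0.67,-3.8,0,0,1],[0.67,-3.8,0,0,1],[0.67,-3.8,0,0,1],[0.67,-3.8,0,0,1],[0.67,-3.8,0,0,1],[0.67,-3.8,0,0,1]]]}}

```text
clock: 4.55
tool_pos: [0.5092, -0.3719, 0.1928]
orientation: [179.9, 0.1, -81.9]
force: [1.6, 0.9, 0.1]
opening: 0.0275
gripper_force: 30.0
```

Call:
{"fn": "step_arm", "kwargs": {"moves": [[[0.63,-3.95,0,0,1],[0.63,-3.95,0,0,1],[0,0,-4,0,1],[0,0,-4,0,1],[0,0,0,0,1],[0,0,0,0,1],[0,0,0,0,1]]]}}

```text
clock: 5.25
tool_pos: [0.5236, -0.4501, 0.116]
orientation: [-179.9, -0.1, -81.8]
force: [0.1, 0.3, 0.3]
opening: 0.0279
gripper_force: 30.0
```

```bash
python3 - <<'E'
from h import *
for n in("top","side"):
    im,d=viewer.snapshot(n)
    print(n,[proj(n,p).round(0) for p in [(.524,-.449,.036),(.512,-.37,.036),(.524,-.449,.065)]])
    u,v=proj(n,(.518,-.41,.07)).astype(int);s=im[max(v-50,0):v+50,u-65:u+65];cv2.imwrite(f"pics/{n}2.png",s)
a,b=cv2.imread("pics/top2.png"),cv2.imread("pics/side2.png");cv2.imwrite("pics/c2.png",cv2.resize(np.hstack([a,b]),(800,308)))
print(ctrl.get_obs()["tool_pos"])
E
```

```text
top [array([490., 244.]), array([459., 248.]), array([494., 243.])]
side [array([315., 195.]), array([319., 202.]), array([315., 188.])]
[ 0.52367962 -0.44997357  0.11626179]
```

View pics/c2.png

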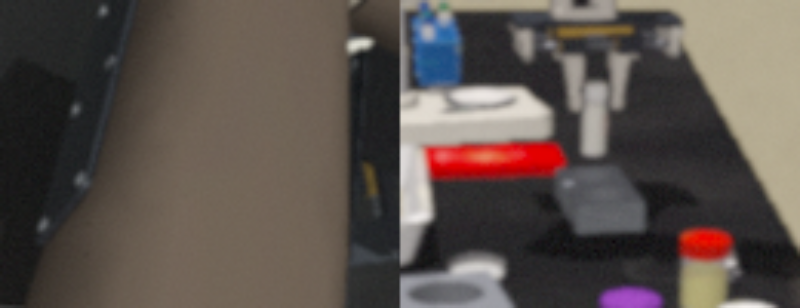

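The top view is blocked by the arm. The side view shows the vial upright at (593,120), over the far well. Lower, release and lift.

Call:
{"fn": "step_arm", "kwargs": {"moves": [[[0,0,-2,0,1],[0,0,-2,0,1],[0,0,-0.9,0,1],[0,0,-0.2,0,1],[0,0,0,0,1],[0,0,0,0,1]]]}}

```text
clock: 5.95
tool_pos: [0.5232, -0.45, 0.0642]
orientation: [-179.9, -0.1, -81.8]
force: [-0.4, 0.9, 3.8]
opening: 0.0278
gripper_force: 30.0
```

Call:
{"fn": "step_arm", "kwargs": {"moves": [[[0,0,0,0,4.5],[0,0,0,0,4.5],[0,0,0,0,4.5],[0,0,2,0,4.5],[0,0,4,0,5],[0,0,4,0,5],[0,0,2.5,0,5]]]}}

```text
clock: 6.65
tool_pos: [0.5231, -0.4502, 0.1909]
orientation: [-179.9, -0.1, -81.8]
force: [0.1, -0.1, -0.9]
opening: 0.0497
gripper_force: 0.0
```

Call:
{"fn": "step_arm", "kwargs": {"moves": [[[-0.5,4.0,0,0,5.5],[-0.5,4.0,0,0,5.5],[-0.5,4.0,0,0,5.5],[-0.5,4.0,0,0,5.5],[-0.5,4.0,0,0,5.5],[-0.5,4.0,0,0,5.5],[-0.5,4.0,0,0,5.5],[-0.5,4.0,0,0,5.5],[-0.5,4.0,0,0,5.5],[-0.5,4.0,0,0,5.5]]]}}

```text
clock: 7.65
tool_pos: [0.4719, -0.0481, 0.1877]
orientation: [-180.0, 0.0, -81.9]
force: [1.5, 0.2, -0.3]
opening: 0.055
gripper_force: 0.0
```

Call:
{"fn": "step_arm", "kwargs": {"moves": [[[-1.4,4.1,0,0,5.5],[-1.4,4.1,0,0,5.5],[-1.4,4.1,0,0,5.5],[-1.4,4.1,0,0,5.5],[-1.4,4.1,0,0,5.5],[-1.4,4.1,0,0,5.5],[-1.5,4.1,0,0,5.5],[0,0,-4,0,5.5],[0,0,-2,0,5.5],[0,0,0,0,5.5]]]}}

```text
clock: 8.65
tool_pos: [0.3718, 0.2362, 0.1252]
orientation: [179.8, -0.2, -81.8]
force: [0.5, -0.1, -0.3]
opening: 0.0553
gripper_force: 0.0
```

```bash
python3 - <<'E'
from h import *
o=ctrl.get_obs();print(o["tool_pos"],o["joint_pos"].round(0))
im,d=viewer.snapshot("side");a=im[130:330,250:450]
im,d=viewer.snapshot("top");b=im[180:330,170:320] 
cv2.imwrite("pics/c3.png",np.hstack([cv2.resize(a,(400,400)),cv2.resize(b,(400,400))]))
E
```

```text
[0.37177295 0.23615212 0.12516936] [ 58.   4. -36.  -0. -51. -50.]
```

View pics/c3.png

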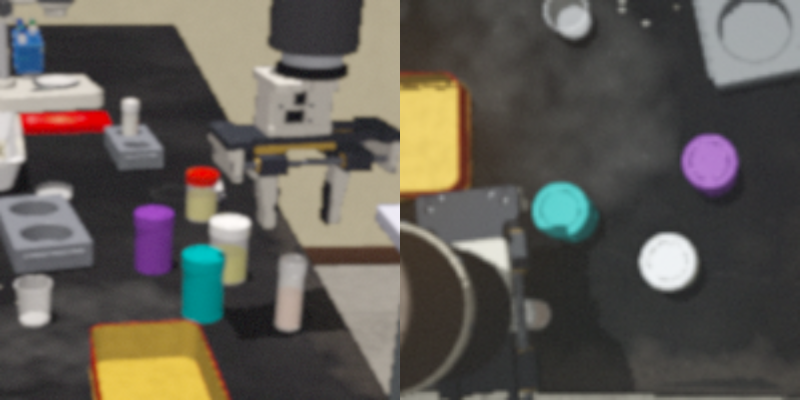

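Vial 1 stands upright in the far well at (130,120) in the left crop. The gripper is over the pink vial at (290,290).

Call:
{"fn": "step_arm", "kwargs": {"moves": [[[0.2,0.1,-3,0,5.5],[0,0,-3,0,5.5],[0,0,-1.1,0,5.5],[0,0,0,0,5.5],[0,0,0,0,1],[0,0,0,0,1],[0,0,0,0,1],[0,0,0,0,1],[0,0,0,0,1],[0,0,0,0,1]]]}}

```text
clock: 9.75
tool_pos: [0.3758, 0.239, 0.0573]
orientation: [-179.9, 0.0, -81.8]
force: [-1.0, 0.1, 7.2]
opening: 0.0275
gripper_force: 30.0
```

Call:
{"fn": "step_arm", "kwargs": {"moves": [[[0,0,1,0,1],[0,0,3,0,1],[0,0,4,0,1],[0,0,4,0,1],[0,0,2,0,1],[0,0,0,0,1]]]}}

```text
clock: 10.35
tool_pos: [0.3765, 0.2397, 0.2004]
orientation: [-179.7, 0.3, -81.8]
force: [-0.5, 0.3, -0.5]
opening: 0.0278
gripper_force: 30.0
```

Call:
{"fn": "step_arm", "kwargs": {"moves": [[[1.3,-4.0,0,0,1],[1.3,-4.0,0,0,1],[1.3,-4.0,0,0,1],[1.3,-4.0,0,0,1],[1.3,-4.0,0,0,1],[1.3,-4.0,0,0,1],[1.3,-4.0,0,0,1],[0.5,-4.0,0,0,1],[0.5,-4.0,0,0,1],[0.5,-4.0,0,0,1]]]}}

```text
clock: 11.35
tool_pos: [0.4807, -0.1633, 0.196]
orientation: [179.9, 0.0, -81.9]
force: [1.0, -0.4, -0.3]
opening: 0.0278
gripper_force: 30.0
```

Call:
{"fn": "step_arm", "kwargs": {"moves": [[[0.6,-4.2,0,0,1],[0.6,-4.2,0,0,1],[0.6,-4.2,0,0,1],[0.6,-4.2,0,0,1],[0.6,-4.2,0,0,1],[0,0,-4,0,1],[0,0,-2,0,1],[0,0,0,0,1],[0,0,0,0,1]]]}}

```text
clock: 12.25
tool_pos: [0.5112, -0.3716, 0.1365]
orientation: [179.9, 0.0, -81.8]
force: [-0.1, -0.2, 0.1]
opening: 0.0276
gripper_force: 30.0
```

Call:
{"fn": "step_arm", "kwargs": {"moves": [[[0,0,-2,0,1],[0,0,-2,0,1],[0,0,-1.5,0,1],[0,0,-1.0,0,1],[0,0,-0.3,0,1],[0,0,0,0,1],[0,0,0,0,1]]]}}

```text
clock: 12.95
tool_pos: [0.5121, -0.3718, 0.0697]
orientation: [-179.9, -0.1, -81.8]
force: [-0.2, 0.1, 0.2]
opening: 0.028
gripper_force: 30.0
```

Call:
{"fn": "step_arm", "kwargs": {"moves": [[[0,0,-0.2,0,1],[0,0,-0.1,0,1],[0,0,0,0,1],[0,0,0,0,1]]]}}

```text
clock: 13.35
tool_pos: [0.5123, -0.3722, 0.0673]
orientation: [-179.9, -0.1, -81.8]
force: [-1.3, 0.7, 6.5]
opening: 0.0276
gripper_force: 30.0
```

Call:
{"fn": "step_arm", "kwargs": {"moves": [[[0,0,0,0,4.5],[0,0,0,0,4.5],[0,0,0,0,4.5],[0,0,2,0,4.5],[0,0,4,0,5],[0,0,4,0,6],[0,0,2,0,7],[-0.7,4,0,0,7],[-0.7,4,0,0,7],[-0.7,4,0,0,7]]]}}

```text
clock: 14.35
tool_pos: [0.4898, -0.2505, 0.1854]
orientation: [180.0, 0.0, -81.9]
force: [0.2, 0.4, 0.1]
opening: 0.0702
gripper_force: 0.0
```

Call:
{"fn": "step_arm", "kwargs": {"moves": [[[-0.7,4,0,0,7],[-0.7,4,0,0,7],[-0.7,4,0,0,7],[-0.7,4,0,0,7],[-0.8,4,0,0,7],[-0.8,4,0,0,7],[-0.8,4,0,0,7],[-0.8,4,0,0,7],[-0.7,3.9,0,0,7],[0,0,-3,0,7]]]}}

```text
clock: 15.35
tool_pos: [0.4255, 0.1125, 0.1586]
orientation: [-179.6, 0.2, -81.6]
force: [0.3, 0.4, -1.1]
opening: 0.0701
gripper_force: 0.0
```

Call:
{"fn": "step_arm", "kwargs": {"moves": [[[0,0,-2,0,7],[0,0,0,0,7],[0,0,0,0,7]]]}}

```text
clock: 15.65
tool_pos: [0.4235, 0.1073, 0.1359]
orientation: [180.0, -0.0, -81.9]
force: [0.5, -0.1, 1.1]
opening: 0.0697
gripper_force: 0.0
```

```bash
python3 - <<'E'
from h import *
o=ctrl.get_obs();print(o["tool_pos"],o["joint_pos"].round(0))
im,d=viewer.snapshot("side");a=im[130:330,250:450]
im,d=viewer.snapshot("top");b=im[180:330,370:520] 
cv2.imwrite("pics/c4.png",np.hstack([cv2.resize(a,(400,400)),cv2.resize(b,(400,400))]))
E
```

```text
[0.42351482 0.10730671 0.13590335] [ 40.   3. -35.   0. -52. -32.]
```

View pics/c4.png

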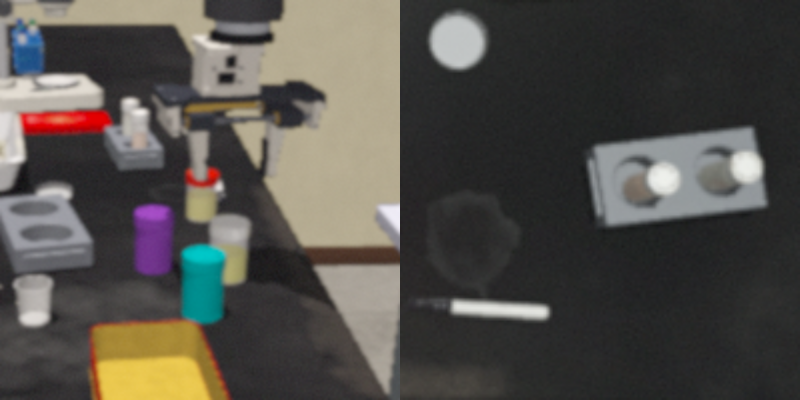

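Both vials stand upright in the small rack at (660,180) and (745,165). The gripper straddles the white jar.

Call:
{"fn": "step_arm", "kwargs": {"moves": [[[0,0,-3,0,7],[0,0,-3,0,7],[0,0,-2,0,7],[0,0,-0.5,0,7],[0,0,0,0,7],[0,0,0,0,3],[0,0,0,0,3],[0,0,0,0,3],[0,0,0,0,3],[0,0,0,0,3]]]}}

```text
clock: 16.75
tool_pos: [0.4241, 0.1079, 0.0513]
orientation: [-179.9, 0.0, -81.8]
force: [-0.1, 0.4, 6.2]
opening: 0.0481
gripper_force: 30.0
```

Call:
{"fn": "step_arm", "kwargs": {"moves": [[[0,0,0,0,3],[0,0,1,0,3],[0,0,3,0,3],[0,0,4,0,3],[0,0,4,0,3],[0,0,2,0,3],[0,0,0,0,3]]]}}

```text
clock: 17.45
tool_pos: [0.4247, 0.1083, 0.1942]
orientation: [-179.7, 0.2, -81.8]
force: [-0.1, 0.2, -1.7]
opening: 0.0479
gripper_force: 30.0
```

Call:
{"fn": "step_arm", "kwargs": {"moves": [[[3.8,-1.2,0,0.014,3],[3.8,-1.2,0,0.014,3],[3.8,-1.2,0,0.014,3],[3.8,-1.2,0,0.014,3],[3.8,-1.2,0,0.014,3],[3.9,-1.3,0,0.015,3],[0,0,-3,0,3],[0,0,-3,0,3],[0,0,0,0,3],[0,0,0,0,3]]]}}

```text
clock: 18.45
tool_pos: [0.6518, 0.0341, 0.1302]
orientation: [179.9, -0.0, -77.0]
force: [0.7, 0.6, -0.8]
opening: 0.048
gripper_force: 30.0
```

```bash
python3 - <<'E'
from h import *
o=ctrl.get_obs();print(o["tool_pos"],o["joint_pos"].round(0))
im,d=viewer.snapshot("side");a=im[130:330,200:400]
im,d=viewer.snapshot("top");b=im[100:280,220:400] 
cv2.imwrite("pics/c5.png",np.hstack([cv2.resize(a,(400,400)),cv2.resize(b,(400,400))]))
E
```

```text
[0.65184019 0.03413736 0.13016272] [ 20.  23.  -9.   0. -58.  -7.]
```

View pics/c5.png

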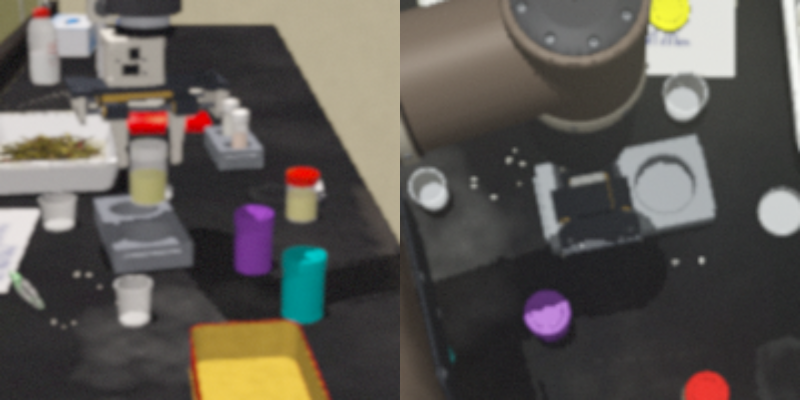

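The white jar hangs upright over the +y well, at (148,175) in the side crop. Lower until contact.

Call:
{"fn": "step_arm", "kwargs": {"moves": [[[0.2,0.1,-2,0,3],[0,0,-2,0,3],[0,0,-1.5,0,3],[0,0,-0.9,0,3],[0,0,-0.3,0,3],[0,0,-0.2,0,3],[0,0,0,0,3],[0,0,0,0,3]]]}}

```text
clock: 19.35
tool_pos: [0.6548, 0.0355, 0.0623]
orientation: [-179.9, -0.0, -77.0]
force: [-0.2, 0.0, -0.9]
opening: 0.0483
gripper_force: 30.0
```

Call:
{"fn": "step_arm", "kwargs": {"moves": [[[0,0,-0.2,0,3],[0,0,0,0,3],[0,0,0,0,3]]]}}

```text
clock: 19.65
tool_pos: [0.6552, 0.0355, 0.0613]
orientation: [-179.9, -0.0, -77.0]
force: [-2.3, 0.4, 7.1]
opening: 0.0476
gripper_force: 30.0
```

Call:
{"fn": "step_arm", "kwargs": {"moves": [[[0,0,0,0,6.5],[0,0,0,0,6.5],[0,0,0,0,6.5],[0,0,2,0,6.5],[0,0,4,0,6.5],[0,0,4,0,7],[0,0,3,0,7],[-3.7,-2.3,0,0,7],[-3.7,-2.3,0,0,7],[-3.7,-2.3,0,0,7]]]}}

```text
clock: 20.65
tool_pos: [0.542, -0.0342, 0.1893]
orientation: [180.0, 0.0, -77.0]
force: [-0.3, -0.1, -1.0]
opening: 0.0702
gripper_force: 0.0
```

Call:
{"fn": "step_arm", "kwargs": {"moves": [[[-3.7,-2.3,0,0,7],[-3.7,-2.4,0,0,7],[-3.8,-2.4,0,0,7],[0,0,-3,0,7],[0,0,-3,0,7],[0,0,0,0,7],[0,0,0,0,7]]]}}

```text
clock: 21.35
tool_pos: [0.4315, -0.1047, 0.1299]
orientation: [179.9, -0.0, -77.0]
force: [-0.5, -0.2, 0.9]
opening: 0.07
gripper_force: 0.0
```

```bash
python3 - <<'E'
from h import *
o=ctrl.get_obs();print(o["tool_pos"],o["joint_pos"].round(0))
im,d=viewer.snapshot("side");a=im[130:330,200:400]
im,d=viewer.snapshot("top");b=im[130:310,240:420] 
cv2.imwrite("pics/c6.png",np.hstack([cv2.resize(a,(400,400)),cv2.resize(b,(400,400))]))
E
```

```text
[ 0.43146825 -0.10469941  0.12994068] [ 12.   4. -35.   0. -51.   1.]
```

View pics/c6.png

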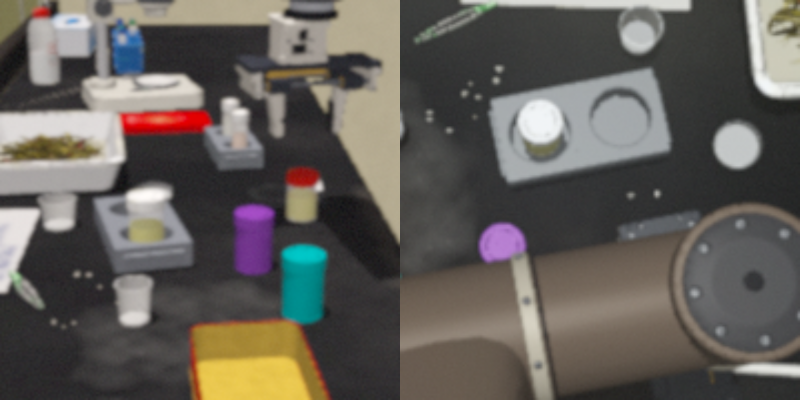

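The white jar stands upright in the +y well, at (540,125). The gripper is over the red jar.

Call:
{"fn": "step_arm", "kwargs": {"moves": [[[0,0,-3,0,7],[0,0,-3,0,7],[0,0,-2,0,7],[0,0,-0.6,0,7],[0,0,0,0,7],[0,0,0,0,3],[0,0,0,0,3],[0,0,0,0,3],[0,0,0,0,3],[0,0,0,0,3]]]}}

```text
clock: 22.45
tool_pos: [0.4321, -0.1045, 0.0442]
orientation: [-179.9, -0.0, -77.0]
force: [0.1, 0.3, 5.8]
opening: 0.0455
gripper_force: 30.0
```

Call:
{"fn": "step_arm", "kwargs": {"moves": [[[0,0,0,0,3],[0,0,1,0,3],[0,0,3,0,3],[0,0,4,0,3],[0,0,4,0,3],[0,0,2,0,3],[0,0,0,0,3]]]}}

```text
clock: 23.15
tool_pos: [0.433, -0.1045, 0.1872]
orientation: [-179.7, -0.0, -77.0]
force: [-0.4, -0.1, 0.3]
opening: 0.0452
gripper_force: 30.0
```

Call:
{"fn": "step_arm", "kwargs": {"moves": [[[3.5,0.65,0,0,3],[3.5,0.65,0,0,3],[3.5,0.65,0,0,3],[3.5,0.65,0,0,3],[3.5,0.65,0,0,3],[3.5,0.65,0,0,3],[3.4,0.65,0,0,3],[0,0,-3,0,3],[0,0,-3,0,3],[0,0,0,0,3]]]}}

```text
clock: 24.15
tool_pos: [0.6716, -0.0592, 0.1176]
orientation: [179.4, 0.1, -77.1]
force: [-0.5, -0.3, -0.5]
opening: 0.045
gripper_force: 30.0
```

Call:
{"fn": "step_arm", "kwargs": {"moves": [[[0,0,-2,0,3],[0,0,-1,0,3],[0,0,0,0,3]]]}}

```text
clock: 24.45
tool_pos: [0.6744, -0.0592, 0.0927]
orientation: [179.9, 0.0, -77.0]
force: [0.3, -0.4, -1.3]
opening: 0.0455
gripper_force: 30.0
```

Call:
{"fn": "step_arm", "kwargs": {"moves": [[[0.1,0,-1.5,0,3],[0,0,-1.2,0,3],[0,0,-0.6,0,3],[0,0,-0.3,0,3],[0,0,-0.2,0,3],[0,0,0,0,3],[0,0,0,0,3]]]}}

```text
clock: 25.15
tool_pos: [0.6767, -0.0591, 0.056]
orientation: [-180.0, -0.0, -77.0]
force: [-0.0, 0.7, 0.1]
opening: 0.0456
gripper_force: 30.0
```

Call:
{"fn": "step_arm", "kwargs": {"moves": [[[0,0,-0.2,0,3],[0,0,-0.1,0,3],[0,0,0,0,3],[0,0,0,0,3]]]}}

```text
clock: 25.55
tool_pos: [0.6771, -0.0591, 0.0542]
orientation: [-179.9, -0.0, -77.0]
force: [-2.7, 0.5, 8.2]
opening: 0.0455
gripper_force: 30.0
```

Call:
{"fn": "step_arm", "kwargs": {"moves": [[[0,0,0,0,6.5],[0,0,0,0,6.5],[0,0,0,0,6.5],[0,0,2,0,6.5],[0,0,4,0,6.5],[0,0,4,0,6.5],[0,0,3,0,6],[-3.6,-2.0,0,-0.034,4],[-3.6,-2.0,0,-0.034,4],[-3.6,-2.0,0,-0.034,4]]]}}

```text
clock: 26.55
tool_pos: [0.567, -0.1195, 0.1824]
orientation: [180.0, 0.0, -82.9]
force: [1.1, -0.6, 0.2]
opening: 0.0427
gripper_force: 0.0
```

Call:
{"fn": "step_arm", "kwargs": {"moves": [[[-3.6,-2.0,0,-0.034,4],[-3.6,-2.0,0,-0.034,4],[-3.6,-2.1,0,-0.034,4],[-3.6,-2.1,0,-0.034,4],[-3.5,-2.1,0,-0.034,4],[0,0,-4,0,4],[0,0,-4,0,4],[0,0,-4,0,4],[0,0,-1,0,4],[0,0,0,0,4]]]}}

```text
clock: 27.55
tool_pos: [0.3885, -0.222, 0.0517]
orientation: [179.8, -0.0, -92.6]
force: [-0.1, -0.8, 0.4]
opening: 0.0399
gripper_force: 0.0
```

```bash
python3 - <<'E'
from h import *
o=ctrl.get_obs();print(o["tool_pos"],o["orientation"],o["joint_pos"].round(0))
im,d=viewer.snapshot("side");a=im[140:280,290:430]
im,d=viewer.snapshot("top");b=im[140:320,270:450] 
cv2.imwrite("pics/c7.png",np.hstack([cv2.resize(a,(400,400)),cv2.resize(b,(400,400))]))
E
```

```text
[ 0.38845012 -0.22203625  0.0516671 ] [ 1.79788390e+02 -6.56086547e-04 -9.25681291e+01] [ -4.  11. -40.   0. -39.   2.]
```

View pics/c7.png

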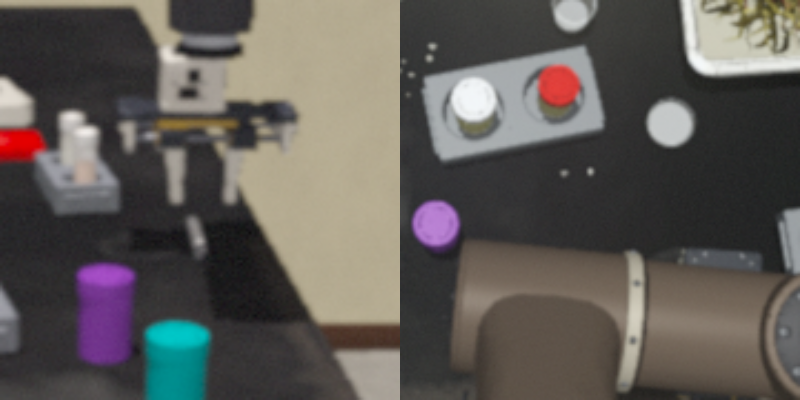

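Both jars are upright in the large rack at (475,105) and (558,88). The marker at (195,235) lies between the fingers.

Call:
{"fn": "step_arm", "kwargs": {"moves": [[[0.1,0,-2,0,4],[0,0,-1.5,0,4],[0,0,-0.7,0,4],[0,0,-0.3,0,4],[0,0,0,0,4],[0,0,0,0,4]]]}}

```text
clock: 28.25
tool_pos: [0.3911, -0.2222, 0.0084]
orientation: [-179.9, -0.0, -92.6]
force: [-1.0, -0.7, -1.0]
opening: 0.0396
gripper_force: 0.0
```

Call:
{"fn": "step_arm", "kwargs": {"moves": [[[0,0,0,0,0.3],[0,0,0,0,0.3],[0,0,0,0,0.3],[0,0,0,0,0.3],[0,0,0,0,0.3],[0,0,0,0,0.3],[0,0,1,0,0.3],[0,0,2,0,0.3],[0,0,0,0,0.3]]]}}

```text
clock: 29.15
tool_pos: [0.392, -0.2224, 0.04]
orientation: [-179.8, -0.0, -92.5]
force: [-0.2, 0.1, 0.3]
opening: 0.0099
gripper_force: 30.0
```

```bash
python3 - <<'E'
from h import *
im,d=viewer.snapshot("side");a=im[140:280,290:430]
cv2.imwrite("pics/c8.png",cv2.resize(a,(400,400)))
E
```

```text
(no output)
```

View pics/c8.png

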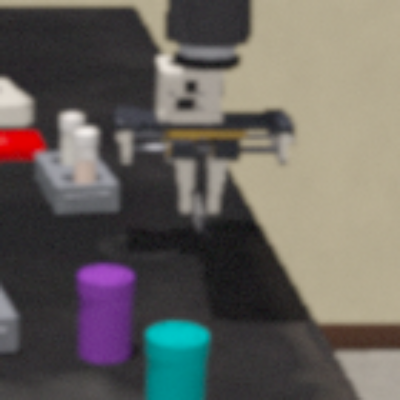

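The marker is held level between the tips at (198,215), with an opening of 9.9 mm.

Call:
{"fn": "step_arm", "kwargs": {"moves": [[[0,0,4,0,0.3],[0,0,4,0,0.3],[0,0,4,0,0.3],[0,0,2,0,0.3],[0.9,3.9,0,0.008,0.3],[0.9,3.9,0,0.008,0.3],[0.9,3.9,0,0.008,0.3],[0.9,3.9,0,0.008,0.3],[0.9,3.9,0,0.008,0.3],[0.9,3.9,0,0.008,0.3]]]}}

```text
clock: 30.2
tool_pos: [0.4441, 0.0135, 0.1775]
orientation: [180.0, 0.0, -89.8]
force: [0.7, 0.0, 0.2]
opening: 0.0097
gripper_force: 30.0
```

Call:
{"fn": "step_arm", "kwargs": {"moves": [[[0.9,3.9,0,0.008,0.3],[0.9,3.9,0,0.008,0.3],[0.9,3.9,0,0.008,0.3],[0.9,3.9,0,0.008,0.3],[0.9,3.9,0,0.008,0.3],[0.9,3.9,0,0.008,0.3],[0.9,4.0,0,0.008,0.3],[0.9,4.0,0,0.008,0.3],[0.8,4.0,0,0.008,0.3],[0.8,4.0,0,0.008,0.3]]]}}

```text
clock: 31.2
tool_pos: [0.5322, 0.4074, 0.1769]
orientation: [180.0, -0.0, -85.2]
force: [0.4, 0.2, 0.1]
opening: 0.0101
gripper_force: 30.0
```

Call:
{"fn": "step_arm", "kwargs": {"moves": [[[0,0,-4,0,0.3],[0,0,-3,0,0.3],[0,0,0,0,0.3],[0,0,0,0,0.3]]]}}

```text
clock: 31.6
tool_pos: [0.5324, 0.4056, 0.1075]
orientation: [180.0, -0.1, -85.2]
force: [0.2, 0.3, 1.1]
opening: 0.0099
gripper_force: 30.0
```

```bash
python3 - <<'E'
from h import *
o=ctrl.get_obs();print(o["tool_pos"],o["orientation"])
im,d=viewer.snapshot("side");a=im[170:400,220:450]
im,d=viewer.snapshot("top");b=im[150:310,80:240] 
cv2.imwrite("pics/c9.png",np.hstack([cv2.resize(a,(400,400)),cv2.resize(b,(400,400))]))
E
```

```text
[0.53242309 0.40561933 0.10746805] [ 1.79958428e+02 -9.03962968e-02 -8.52268998e+01]
```

View pics/c9.png

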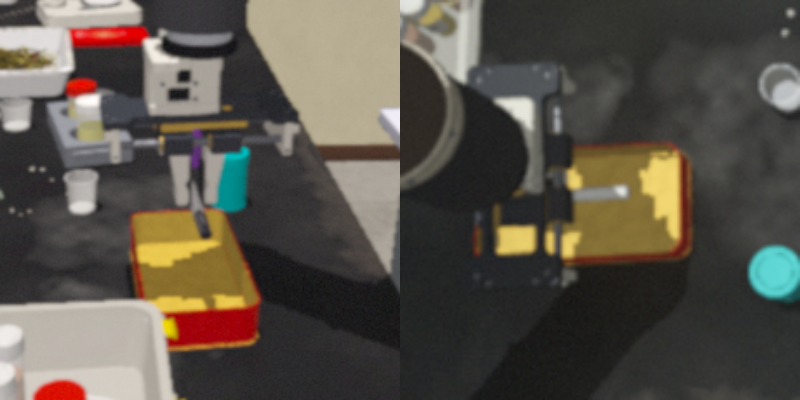

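The marker is over the middle of the tin, along its length, at (600,192) in the top crop. Lower it.

Call:
{"fn": "step_arm", "kwargs": {"moves": [[[0.2,0,-3,0,0.3],[0,0,-3,0,0.3],[0,0,-2,0,0.3],[0,0,-1,0,0.3],[0,0,-0.4,0,0.3],[0,0,0,0,0.3],[0,0,0,0,0.3]]]}}

```text
clock: 32.4
tool_pos: [0.5351, 0.4067, 0.0152]
orientation: [-179.9, 0.1, -85.2]
force: [0.3, 0.2, 0.0]
opening: 0.01
gripper_force: 30.0
```

Call:
{"fn": "step_arm", "kwargs": {"moves": [[[0,0,-0.3,0,0.3],[0,0,-0.1,0,0.3],[0,0,0,0,0.3],[0,0,0,0,0.3]]]}}

```text
clock: 32.8
tool_pos: [0.5346, 0.4062, 0.0101]
orientation: [-180.0, 0.0, -85.2]
force: [-1.1, -0.3, 2.7]
opening: 0.0097
gripper_force: 30.0
```

Call:
{"fn": "step_arm", "kwargs": {"moves": [[[0,0,0,0,2.5],[0,0,0,0,2.5],[0,0,0,0,2.5],[0,0,2,0,2.5],[0,0,4,0,2.5],[0,0,4,0,2.5],[0,0,4,0,2.5],[0,0,2,0,2.5],[0,-4,0,0,2.5],[0,-4,0,0,2.5]]]}}

```text
clock: 33.8
tool_pos: [0.5342, 0.3259, 0.17]
orientation: [-180.0, 0.1, -85.2]
force: [0.3, -0.3, -0.5]
opening: 0.0251
gripper_force: 0.0
```

Call:
{"fn": "step_arm", "kwargs": {"moves": [[[-0.5,-4,0,0,2.5],[-0.5,-4,0,0,2.5],[-0.5,-4,0,0,2.5],[-0.5,-4,0,0,2.5],[-0.5,-4,0,0,2.5],[0,0,0,0,2.5],[0,0,0,0,2.5],[0,0,0,0,2.5]]]}}

```text
clock: 34.6
tool_pos: [0.5097, 0.1264, 0.1697]
orientation: [-180.0, 0.0, -85.2]
force: [0.8, 0.6, -1.1]
opening: 0.025
gripper_force: 0.0
```

```bash
python3 - <<'E'
from h import *
im,d=viewer.snapshot("top");im0=cv2.imread("pics/top0.png")
for (u,v) in [(391,195),(347,143),(233,185)]:
    s=np.s_[v-14:v+14,u-14:u+14];print(cv2.absdiff(im[s],im0[s]).mean().round(1),end=' ')
cv2.imwrite("pics/end.png",cv2.resize(im[100:330,100:520],(800,438)))
E
```

```text
3.6 3.9 38.4
```

View pics/end.png

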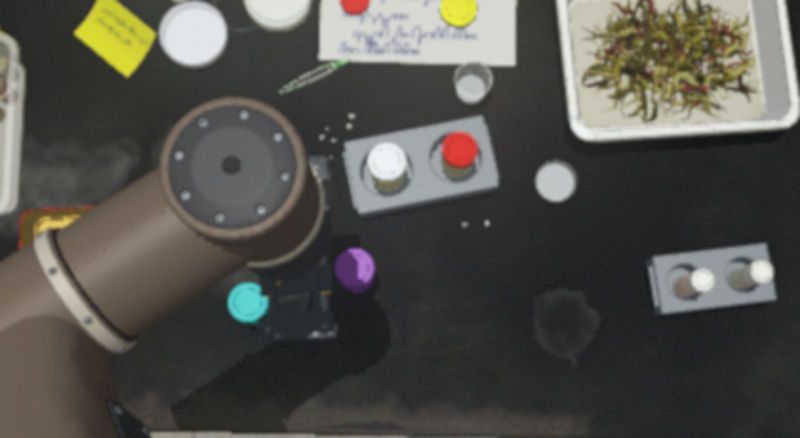

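Vials, jars, the dish at (555,181) and one cup look right. The arm hides the tin and the other cup, so I'll move it aside for a last look.

Call:
{"fn": "step_arm", "kwargs": {"moves": [[[0,-4,1,0,2.5],[0,-4,1,0,2.5],[0,-4,1,0,2.5],[0,-4,0,0,2.5],[0,-4,0,0,2.5],[0,-4,0,0,2.5],[0,-4,0,0,2.5],[0,-4,0,0,2.5],[0,0,0,0,2.5],[0,0,0,0,2.5]]]}}

```text
clock: 35.65
tool_pos: [0.5096, -0.1942, 0.199]
orientation: [179.9, 0.0, -85.3]
force: [-0.2, 0.9, -0.9]
opening: 0.0247
gripper_force: 0.0
```

```bash
python3 - <<'E'
from h import *
im,d=viewer.snapshot("top");im0=cv2.imread("pics/top0.png")
for (u,v) in [(391,195),(347,143),(233,185)]:
    s=np.s_[v-14:v+14,u-14:u+14];print(cv2.absdiff(im[s],im0[s]).mean().round(1),end=' ')
im2,_=viewer.snapshot("side")
cv2.imwrite("pics/end2.png",np.hstack([cv2.resize(im[160:300,90:260],(400,330)),cv2.resize(im2[200:380,200:400],(400,330))]))
E
```

```text
61.5 1.6 1.6
```

View pics/end2.png

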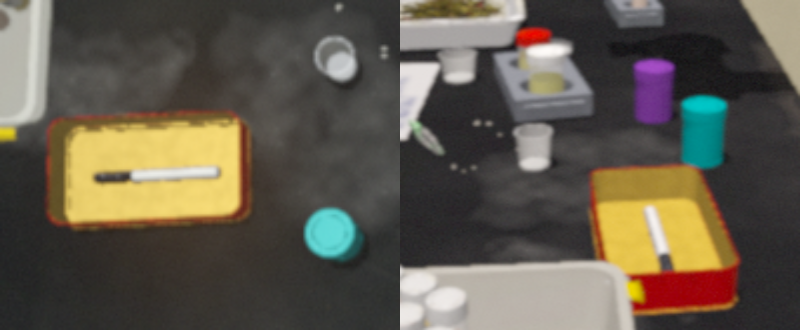

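The marker lies flat in the tin at (157,173), and both cups are unmoved. Handing in.

```bash
python3 -c "
from plant import close_job
print(close_job())"
```

```text
the job is handed in; nothing more can be done
None
```

The job is done and handed in at about 36 s of the 118 s allowed: both vials and both jars stand upright in their racks, the marker lies flat in the tin, and the dish and cups are where they were.

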